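Demagnetise the screwdrivers in the latched bench demagnetiser

ROBOT

A 6-joint arm with a two-finger parallel gripper is mounted at the origin on a cart in front of the work surface, level with it; the furniture and walls round the work are solid. World frame = base frame: x ahead of the robot, y to its left, z up, the work surface at z = 0. Lengths are in mm, angles in rad, forces in N, time in s.
With the tool pointing down it reaches from about 300 to 1000 mm from the base axis. Payload 5.1 kg.
Tool frame: the origin (TCP) lies at the very end of the fingers, on their centre line; the grasp point (between the pads) lies 19 mm behind it; z points along the fingers, y is the line along which they close (so a half turn about z gives the same grasp; the last joint's range is limited). The gripper opens to 95 mm and grips with 3 to 60 N. Pads are 20 mm wide; open, the fingers measure 119 mm over their backs; the gripper's body (75 mm by 180 mm) begins 59 mm behind the grasp point.
Start: joints at [1.26, 0.124, 1.65, -0, 1.367, -0.083], TCP at [146.815, 633.19, 214.656] pointing down, gripper open.
Joint ranges: [-2.61, 2.61], [-1.02, 2.33], [0.03, 2.71], [-1.35, 4.49], [0.32, 2.68], [-2.91, 2.91]. Speed limits (rad/s): [2.57, 2.57, 3.14, 3.14, 3.14, 3.14].

INTERFACE

Orientations are given as a unit quaternion [x, y, z, w].
In Python, from plant import robot, viewer gives the robot as it stands. The module is installed in compiled form; this text tells all that it offers.
- The arm moves only by the tool apply_moves, never from a script. Its argument "rows" is a list that holds one entry, the list of rows, each a list of 7 numbers: the turn, a rotation vector about the tool's x, y, z scaled (see below), then the shift along the tool's x, y, z scaled (see below), then the closure in counts, from 0 (fully open) to 255 (shut). In form: [[[wx, wy, wz, tx, ty, tz, jaw], ...]]. A call has 1 to 20 rows; each row is the pose to reach, as a shift and turn from the pose commanded when the call began, along the tool's axes at that moment, turning the shorter way round; what a row does not reach only later rows make up. The controller multiplies each number of a shift by 250 mm and each number of a turn by 180 degrees. A row lasts 1/8 s, in which the tool goes at most 62.5 mm and 10.7 degrees, less where a joint would pass 70% of its speed; a pose out of reach is approached as far as the arm can. A call with a number of a shift or a turn outside -1 to 1 is refused whole. A call with a gripper value outside its range is refused whole. The fingers move at their own pace and stop on an object; "newtons" is the grip in N (left out, the last holds). Time passes only in rows, so rows that repeat a pose let the fingers close. It gives the time, the measured TCP pose, the force, the opening and the grip force at its end, in the units of the state.
- robot.observe(): the state, without advancing time (a new reading comes with each control period).
- viewer.grab_frame(name): name is "side" or "top"; returns the picture (400x640x3 uint8, red, green, blue); there is no depth.
- viewer.calibration(name): a dict with "intrinsics" (3x3 intrinsics, pixels), "camera_from_world" (4x4, takes a point from world to camera coordinates). Camera axes: x right, y down, z forward; pixel columns grow to the right and rows downward; lengths in mm; the calibration is good to about 2 mm. A picture is of the moment at which its call begins. calibration takes no time and is no camera call.
- robot.sign_off(): hands the job in; it is judged then, once.
The state is a dict: "clock": time; "joint_positions": joint angles; "qd": joint speeds; "joint_torque": joint torques, N m; "tcp_pos": TCP position; "tcp_rot": TCP orientation; "force": force on the tool from outside, world axes, zero at the start; "wrist_torque": the same for the moment, N m; "gripper_width": finger opening in mm; "grasp_force": force on a finger pad.
Only numpy, scipy, OpenCV 4.12 (cv2) and the standard library are available. Lean on these libraries where they do the work, as an engineer would, in place of code of your own. Each camera call takes 0.05 s, during which the arm holds its last target. There are 200 camera calls.

TASK

The screwdrivers lying just right of the demagnetiser, in front of the soldering iron stand, have become magnetic: swing the demagnetiser's latch lever free, open its lid fully, lay every one of them flat in the chamber, shut the lid and swing the latch fully back over it. Only then slide the dust cover right aside, press the start button under it all the way down, and slide the cover fully back over the button; leave the pliers and the glue bottle where they are.

Things in the scene. Friction and masses are not known exactly. Their poses are not given: they have to be found in the camera images.
- demagnetiser: Grey steel unit fixed on the bench, 216 (x) x 268 (y) x 92 high mm, on 32 mm feet over the bench cables. Origin: centre of its underside, at bench level; front looks to own -x. Own y -38 to +134 mm: chamber, walls 6 mm thick, rim 82 mm above the bench, under a white lid. Own y -134 to -38 mm: control deck, top 92 mm above the bench; latch at its front left, cover and button at its back right.
- chamber_in (a point): Centre of the chamber's inner floor (black mat, 40 mm above the bench); axes as the unit's. The chamber is 204 (x) x 160 (y) mm inside and 42 mm deep, so the screwdrivers fit along x, side by side.
- lid (a joint): Lid angle, rad: 0 shut, 1.85 fully open, leaning back past upright. It turns about the hinge line along the unit's y at the back edge and stays where it is left; about 2 to 3 N at the handle moves it. The latch blocks it while the latch stands at under about 1.4.
- lid_handle (a point): Middle of the lid's black handle, an upright block 34 (x) x 14 (y) x 30 high mm on the lid's front edge; this point is 12 mm under its top and 18 mm over the lid, 194 mm in front of and 28 mm above the hinge line when shut; it moves with the lid. Pinched across its 14 mm it turns freely between the fingers as the lid swings. Lid 216 x 172 x 10 mm, top about 92 mm above the bench.
- lid_hinge (a point): Middle of the lid's hinge line, at the back edge of the chamber, 82 mm above the bench.
- latch (a joint): Angle of the latch lever, rad: 0 fully over the lid (locked, arm points to the unit's +y), 1.57 free of it (arm points to the unit's +x, along the deck), stop at 1.75. Turns about a vertical axis, clockwise from above as it opens; stays where it is left; under 1 N at the knob moves it.
- latch_knob (a point): On the axis of the latch's black upright knob, 14 mm thick, 42 mm high; this point is 12 mm under its top, 132 mm above the bench. The knob stands on the end of a flat steel arm 7 mm thick, 50 mm from the pivot, 2 mm over the lid when latched.
- latch_pivot (a point): On the latch's pivot axis, at the same height as latch_knob.
- cover (a joint): How far the steel dust cover has been slid from closed, m: 0 covers the button, 0.065 fully aside. It slides to the unit's -x (towards the robot); friction 1.5 N; stays where it is left.
- cover_grip (a point): On the cover's black grip, an upright block 12 (x) x 26 (y) x 30 high mm at the middle of the cover; this point is 10 mm under its top. Cover plate 56 x 60 x 4 mm, its top about 108 mm above the bench, running on rails 11 mm high and 48 mm apart.
- start (a joint): Travel of the start button, m: 0 released, 0.006 fully down; springs back; about 1.5 N to start moving, 5 N fully down.
- start_top (a point): Centre of the top of the round grey start button, 28 mm across, 10 mm above the deck (102 mm above the bench), 2.5 mm under the closed cover; between the rails.
- driver_1: Screwdriver lying flat, 178 mm long: yellow handle 16 thick (21 high) from y = -10 to y = 86 mm, thin 4 mm steel blade from there to y = -89 mm, its axis 10 mm above the underside. Origin: middle of its length, at the underside; +y runs along it towards the handle end. Mass about 70 g, nearly all in the handle (balance near y = +35). May be absent.
- driver_2: Screwdriver lying flat, 174 mm long: red handle 16 thick (19 high) from y = -13 to y = 83 mm, thin 4 mm steel blade from there to y = -87 mm, its axis 9 mm above the underside. Origin: middle of its length, at the underside; +y runs along it towards the handle end. Mass about 70 g, nearly all in the handle (balance near y = +35). May be absent.
- driver_3: Screwdriver lying flat, 178 mm long: yellow handle 16 thick (21 high) from y = -10 to y = 86 mm, thin 4 mm steel blade from there to y = -89 mm, its axis 10 mm above the underside. Origin: middle of its length, at the underside; +y runs along it towards the handle end. Mass about 70 g, nearly all in the handle (balance near y = +35). May be absent.
- pliers_blue: Blue-handled pliers, 59 x 152 x 12 mm, lying at the right; to be left alone.
- glue_bottle: Small blue bottle with white cap, 28 mm across, 59 mm high, standing at the right; to be left alone.

How it is judged (in metres and radians):
On the way, in this order (a step that is already met when the one before it is completed fails the run):
1. latch lever swung free of the lid (value of joint latch above 1.3 rad), for 0.2 s.
2. lid open past upright (value of joint lid above 1.5 rad), for 0.2 s.
3. every screwdriver lies in the chamber, let go (x of driver_1 in the frame of chamber_in between -0.04 and 0.04 m and y of driver_1 in the frame of chamber_in between -0.078 and 0.078 m and z of driver_1 in the frame of chamber_in between -0.006 and 0.02 m and x of driver_2 in the frame of chamber_in between -0.04 and 0.04 m and y of driver_2 in the frame of chamber_in between -0.078 and 0.078 m and z of driver_2 in the frame of chamber_in between -0.006 and 0.02 m and x of driver_3 in the frame of chamber_in between -0.04 and 0.04 m and y of driver_3 in the frame of chamber_in between -0.078 and 0.078 m and z of driver_3 in the frame of chamber_in between -0.006 and 0.02 m and contact force between each of driver_1, driver_2, driver_3 and the fingers below 0.05 N), for 0.3 s.
4. lid shut over them (x of driver_1 in the frame of chamber_in between -0.04 and 0.04 m and y of driver_1 in the frame of chamber_in between -0.078 and 0.078 m and z of driver_1 in the frame of chamber_in between -0.006 and 0.02 m and x of driver_2 in the frame of chamber_in between -0.04 and 0.04 m and y of driver_2 in the frame of chamber_in between -0.078 and 0.078 m and z of driver_2 in the frame of chamber_in between -0.006 and 0.02 m and x of driver_3 in the frame of chamber_in between -0.04 and 0.04 m and y of driver_3 in the frame of chamber_in between -0.078 and 0.078 m and z of driver_3 in the frame of chamber_in between -0.006 and 0.02 m and value of joint lid below 0.05 rad), for 0.2 s.
5. latch back over the lid (value of joint lid below 0.05 rad and value of joint latch below 0.35 rad), for 0.2 s.
6. dust cover slid aside (all of step 5 and value of joint cover above 0.055 m), for 0.2 s.
7. start button pressed down (value of joint start above 0.0042 m), for 0.05 s.
8. cover slid back over the button (value of joint cover below 0.005 m), for 0.2 s.
At the end, for the whole second after the job is handed in: Every screwdriver present lies at rest in the chamber (origin within 40 mm in x and 78 mm in y of its centre, underside under 20 mm above its floor), lid under 0.05 rad, latch under 0.35 rad, cover within 5 mm of closed, button released after a press of 4.2 mm or more while latched (all of step 5 and x of driver_1 in the frame of chamber_in between -0.04 and 0.04 m and y of driver_1 in the frame of chamber_in between -0.078 and 0.078 m and z of driver_1 in the frame of chamber_in between -0.006 and 0.02 m and x of driver_2 in the frame of chamber_in between -0.04 and 0.04 m and y of driver_2 in the frame of chamber_in between -0.078 and 0.078 m and z of driver_2 in the frame of chamber_in between -0.006 and 0.02 m and x of driver_3 in the frame of chamber_in between -0.04 and 0.04 m and y of driver_3 in the frame of chamber_in between -0.078 and 0.078 m and z of driver_3 in the frame of chamber_in between -0.006 and 0.02 m and value of joint cover below 0.005 m and value of joint start below 0.002 m and linear speed of each of driver_1, driver_2, driver_3 below 0.02 m/s); the robot touches nothing.
It fails at once if start button pressed while the lid is not shut and latched (value of joint start above 0.003 m and (value of joint lid above 0.08 rad or value of joint latch above 0.45 rad)).
It fails at once if pliers or glue bottle moved (distance of any of pliers_blue, glue_bottle from where it was at the start of the episode above 0.03 m or angle between glue_bottle's own z axis and vertical above 0.5 rad).
Of driver_1, driver_2, driver_3 only 2 to 3 are there at a start; the rules pass over those that are not, and their reading is None.
At some moment in a run one of driver_2 may be knocked a few centimetres aside while the robot is not near it.
Once in a run the grip may slacken for a moment while it holds something.
It also fails if it takes over 210 s, if anything falls off the work surface, if the arm or the gripper's body presses on something with over 40 N, if the wrist force passes 120 N, or if a joint passes its speed limit or range.

## Working session

There is one attempt and no reset: what is moved stays moved. The work goes in short steps, Python scripts to look and compute and a tool call to move; the robot and the scene stay as the last step left them, time stands still between calls to the robot, and variables do not carry over. Pictures are saved under pics/ and viewed, at most 17 in all, crops included, and the job is handed in when it is done.

Besides the shell and the picture viewer there is one more tool, called as name(argument=value, ...) on one line, values as JSON. apply_moves: Moves the arm, as the interface text tells. Its arguments: {"type":"object","properties":{"rows":{"type":"array","items":{"type":"array","items":{"type":"array","items":{"type":"number"}}}},"newtons":{"type":"number"}},"required":["rows"]}

```bash
mkdir -p pics
cat > h.py <<'E'
import numpy as np, cv2
from plant import robot, viewer
from scipy.spatial.transform import Rotation as R
def save(n,f,crop=None,s=1):
    im=viewer.grab_frame(n)[:,:,::-1]
    if crop: x0,y0,x1,y1=crop; im=im[y0:y1,x0:x1]
    cv2.imwrite('pics/'+f,cv2.resize(im,None,fx=s,fy=s,interpolation=cv2.INTER_CUBIC))
def pt(n,u,v,z):
    c=viewer.calibration(n);K=np.array(c['intrinsics']);T=np.array(c['camera_from_world'])
    d=T[:3,:3].T@np.linalg.solve(K,[u,v,1]);o=-T[:3,:3].T@T[:3,3]
    return (o+d*(z-o[2])/d[2]).round(1)
def px(n,p):
    c=viewer.calibration(n);K=np.array(c['intrinsics']);T=np.array(c['camera_from_world'])
    q=K@(T[:3,:3]@np.array(p,float)+T[:3,3]);return (q[:2]/q[2]).round(1)
E
python3 - <<'E'
from h import *
save('top','t0.png',None,1.25);save('side','s0.png',None,1.25)
for n in('top','side'):
    T=np.array(viewer.calibration(n)['camera_from_world']);print(n,(-T[:3,:3].T@T[:3,3]).round(),T[2,:3].round(2))
o=robot.observe();print(o['clock'],o['tcp_pos'],R.from_quat(o['tcp_rot']).as_matrix().round(3),o['gripper_width'])
E
```

```text
top [5.28e+02 1.00e+00 1.25e+03] [ 0.06  0.   -1.  ]
side [ 590. -821.  531.] [-0.02  0.9  -0.45]
0.1 [146.64634166 632.65043264 213.50595504] [[-0.974  0.226 -0.001]
 [ 0.226  0.974 -0.002]
 [ 0.    -0.002 -1.   ]] 95.01150907425802
```

View pics/t0.png

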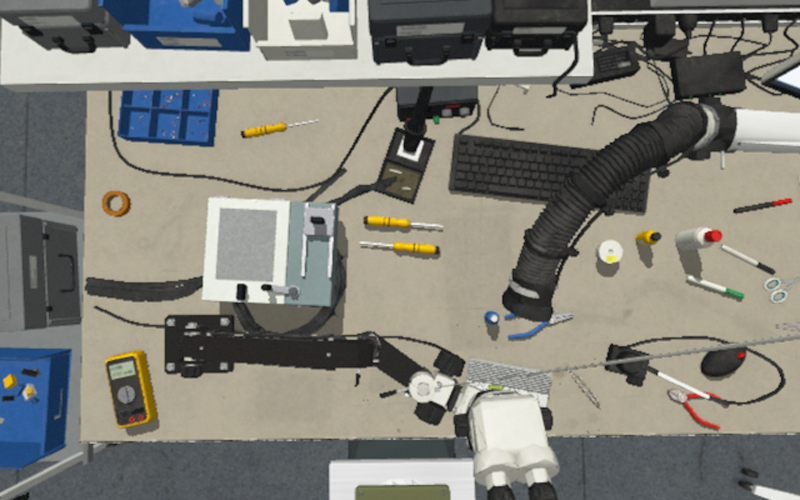

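View pics/s0.png

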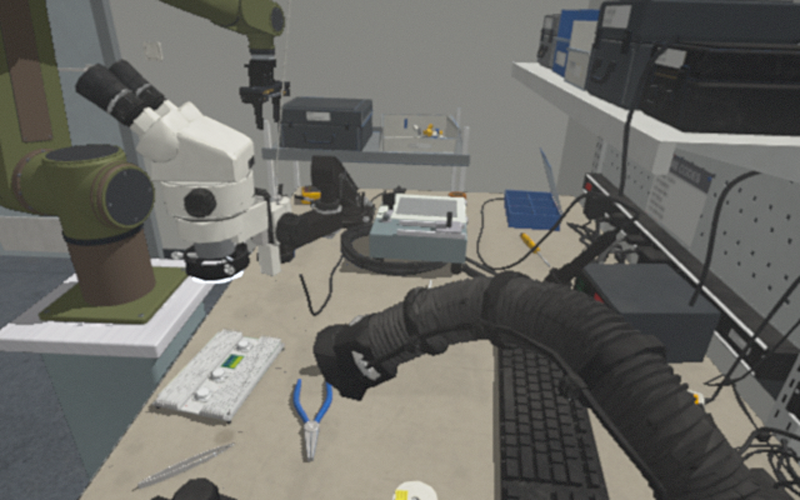

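Run:
```python
from h import *
save('top','t1.png',(150,140,370,280),3.6)
save('side','s1.png',(180,110,420,270),3.3)
for u,v in((0,0),(200,340),(365,350),(480,430),(425,385)): print(u,v,pt('top',u/1.25,v/1.25,0))
```

```text
0 0 [1210.1  915.5    0. ]
200 340 [422.5 445.5   0. ]
365 350 [395.8  78.1   0. ]
480 430 [ 217.9 -173.3    0. ]
425 385 [317.3 -53.9   0. ]
```

View pics/t1.png

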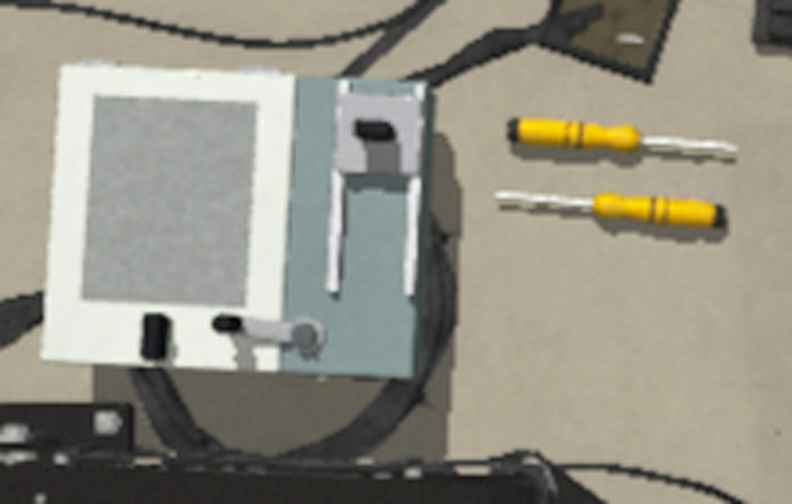

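View pics/s1.png

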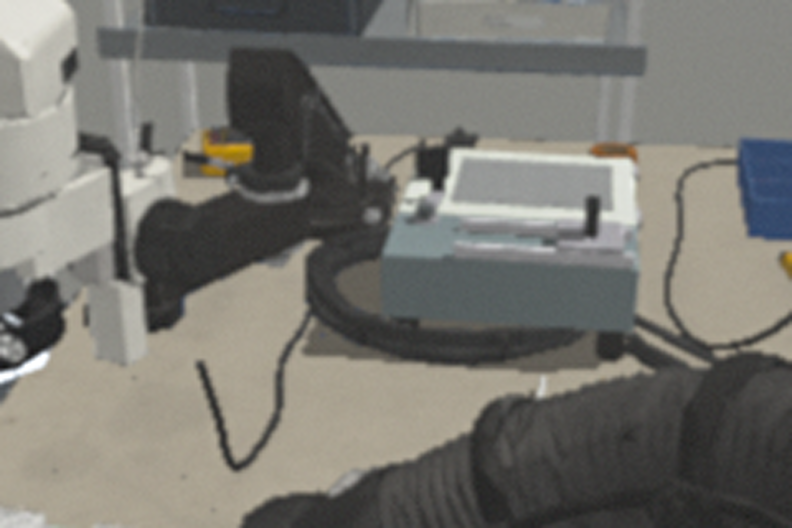

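```bash
cat >> h.py <<'E'
def tri(ut,us):
    A=[]
    for n,(u,v) in(('top',ut),('side',us)):
        c=viewer.calibration(n);P=np.array(c['intrinsics'])@np.array(c['camera_from_world'])[:3]
        A+= [u*P[2]-P[0],v*P[2]-P[1]]
    A=np.array(A);x=np.linalg.lstsq(A[:,:3],-A[:,3],rcond=None)[0];return x.round(1)
E
python3 - <<'E'
from h import *
C=lambda u,v:(150+u/3.6,140+v/3.6)
M=np.array([(-108,134),(108,134),(108,-134),(-108,-134)],float)
W=np.array([pt('top',*C(*p),92)[:2] for p in((41,358),(62,65),(433,82),(414,377))]);print(W)
c=W.mean(0);H=M.T@(W-c);a=np.arctan2(H[0,1]-H[1,0],H[0,0]+H[1,1]);Rm=np.array([[np.cos(a),-np.sin(a)],[np.sin(a),np.cos(a)]])
print('unit',c,a,(M@Rm.T+c-W).round(1))
for n,p,z in(('handle',(155,315),122),('knob',(227,323),144),('pivot',(306,336),105),('grip',(375,128),138)):
    w=pt('top',*C(*p),z)[:2];print(n,w,Rm.T@(w-c))
for n,p in(('d1end',(512,130)),('d1tip',(736,150)),('d2end',(724,215)),('d2tip',(496,196))): print(n,pt('top',*C(*p),10))
print('elbow',tri((365/1.25,345/1.25),(180+155/3.3,110+235/3.3)))
print('knuckle',tri((425/1.25,385/1.25),(215/1.25,200/1.25)))
for z in (0,100,200,300,400): print(z,[px('side',(*pt('top',u/1.25,v/1.25,z)[:2],z))*1.25 for u,v in((200,340),(365,350),(460,400))])
E
```

```text
[[514.  409.8]
 [726.3 396.2]
 [710.2 126.3]
 [496.8 141.4]]
unit [611.825 268.425] -0.06393729317381322 [[-1.4 -0.7]
 [ 1.9 -0.9]
 [ 0.8  1.5]
 [-1.3  0.2]]
handle [543.4 319.4] [-71.54217109  46.49891402]
knob [536.9 263.6] [-74.46361901  -9.60237956]
pivot [527.3 216.5] [-81.03460827 -57.21952039]
grip [671.2 162. ] [  66.05357076 -102.4138518 ]
d1end [684.7  74.1  10. ]
d1tip [666.7 -99.4  10. ]
d2end [616.3 -89.2  10. ]
d2tip [633.5  87.   10. ]
elbow [384.4  60.  140. ]
knuckle [314.4 -59.5 235.8]
0 [array([352.25 , 218.125]), array([319.125, 282.375]), array([235.25, 338.5 ])]
100 [array([353., 189.]), array([321.125, 242.25 ]), array([241.125, 287.875])]
200 [array([353.875, 156.25 ]), array([323.5  , 197.875]), array([247.625, 232.75 ])]
300 [array([354.875, 119.125]), array([326.125, 148.5  ]), array([254.75 , 172.375])]
400 [array([356.   ,  76.625]), array([329.125,  93.375]), array([262.625, 106.125])]
```

Run:
```python
from h import *
t=lambda a,b:tri(np.array(a)/1.25,np.array(b)/1.25)
print('shelf end',t((592,85),(655,165)))
print('eyepieceL',t((492,488),(95,82)),t((540,488),(130,62)))
print('headcorner',t((545,412),(250,140)),t((460,395),(275,190)))
print('ring',t((424,385),(300,170)))
for z in (200,300,400,500):print(z,[pt('top',u/1.25,v/1.25,z)[:2] for u,v in((455,395),(475,490),(592,88))])
```

```text
shelf end [ 847.5 -307.3  389.7]
eyepieceL [ 205.8 -150.9  429.1] [ 245.3 -193.6  465. ]
headcorner [ 356.4 -215.   383.4] [356.6 -99.5 273.6]
ring [379.8 -36.8 288.6]
200 [array([ 332. , -100.4]), array([ 159.3, -133.8]), array([ 909.4, -374.1])]
300 [array([350.6, -90.8]), array([ 194.4, -121. ]), array([ 873. , -338.4])]
400 [array([369.3, -81.1]), array([ 229.5, -108.1]), array([ 836.7, -302.6])]
500 [array([388. , -71.4]), array([264.6, -95.2]), array([ 800.4, -266.8])]
```

```bash
cat >> h.py <<'E'
C0=np.array([611.8,268.4]);A0=-0.064
def U(x,y): # unit own -> world
    return C0+np.array([[np.cos(A0),-np.sin(A0)],[np.sin(A0),np.cos(A0)]])@[x,y]
def own(p): return np.array([[np.cos(A0),np.sin(A0)],[-np.sin(A0),np.cos(A0)]])@(np.array(p[:2])-C0)
def plan(wps):
    "wps: (x,y,z world TCP, psi deg of closing axis) -> scaled rows w/o jaw; tool kept straight down"
    o=robot.observe();p=np.array(o['tcp_pos']);R0=R.from_quat(o['tcp_rot'])
    for x,y,z,psi in wps:
        s=np.radians(psi);Y=np.array([np.cos(s),np.sin(s),0]);Z=np.array([0,0,-1.]);
        Rt=R.from_matrix(np.c_[np.cross(Y,Z),Y,Z])
        w=(R0.inv()*Rt).as_rotvec(degrees=True)/180
        t=R0.inv().apply(np.array([x,y,z])-p)/250
        print([float(v) for v in np.r_[w,t].round(3)],'mm',round(np.linalg.norm(t)*250),'deg',round(np.linalg.norm(w)*180))
E
python3 - <<'E'
from h import *
k=U(-77,-6)
plan([(147,633,380,77),(400,300,380,86.3),(*k,230,86.3),(*k,116,86.3)])
E
```

```text
[-0.0, -0.0, -0.0, -0.001, 0.0, -0.665] mm 166 deg 0
[-0.0, -0.0, -0.052, -1.288, -1.069, -0.663] mm 450 deg 9
[-0.0, -0.0, -0.052, -1.842, -1.074, -0.063] mm 533 deg 9
[-0.0, -0.0, -0.052, -1.842, -1.073, 0.393] mm 542 deg 9
```

apply_moves(rows=[[[0,0,0,0,0,-0.665,110],[0,0,0,0,0,-0.665,110],[0,0,0,0,0,-0.665,110],[0,0,0,0,0,-0.665,110],[0,0,-0.03,-0.9,-0.75,-0.665,110],[0,0,-0.052,-0.9,-0.75,-0.665,110],[0,0,-0.052,-0.9,-0.75,-0.665,110],[0,0,-0.052,-0.9,-0.75,-0.665,110],[0,0,-0.052,-0.9,-0.75,-0.665,110],[0,0,-0.052,-0.9,-0.75,-0.665,110],[0,0,-0.052,-0.9,-0.75,-0.665,110]]], newtons=8)

```text
clock: 1.58
tcp_pos: [323.3, 399.8, 379.5]
tcp_rot: [0.032, 0.999, -0.001, -0.001]
force: [-0.7, -0.4, 1.0]
gripper_width: 54.0
grasp_force: 0.0
```

Run:
```python
from h import *
k=U(-77,-6)
plan([(*k,230,86.3),(*k,180,86.3)]);print(robot.observe()['gripper_width'])
```

```text
[-0.0, -0.001, -0.0, -0.879, -0.473, 0.597] mm 291 deg 0
[-0.0, -0.001, -0.0, -0.879, -0.473, 0.797] mm 319 deg 0
54.007014845743655
```

apply_moves(rows=[[[0,0,0,-0.879,-0.473,0,110],[0,0,0,-0.879,-0.473,0,110],[0,0,0,-0.879,-0.473,0,110],[0,0,0,-0.879,-0.473,0,110],[0,0,0,-0.879,-0.473,0.4,110],[0,0,0,-0.879,-0.473,0.8,110],[0,0,0,-0.879,-0.473,0.8,110],[0,0,0,-0.879,-0.473,0.8,110],[0,0,0,-0.879,-0.473,0.8,110],[0,0,0,-0.879,-0.473,0.8,110]]])

```text
clock: 2.82
tcp_pos: [537.2, 268.9, 184.7]
tcp_rot: [0.032, 0.999, 0.001, 0.003]
force: [1.2, 0.1, 0.5]
gripper_width: 54.2
grasp_force: 0.0
```

Run:
```python
from h import *
save('top','t2.png',None,1.25);save('side','s2.png',None,1.25)
a=cv2.imread('pics/t2.png')[150:450,150:550];b=cv2.imread('pics/s2.png')[100:400,150:550]
cv2.imwrite('pics/c2.png',np.hstack([a,b]))
k=U(-77,-6);plan([(*k,116,86.3)]);print(px('top',(*k,144)),px('side',(*k,144)))
```

```text
[0.001, 0.002, 0.0, 0.011, -0.006, 0.274] mm 69 deg 0
[211.5 230.7] [310.9 154.1]
```

View pics/c2.png

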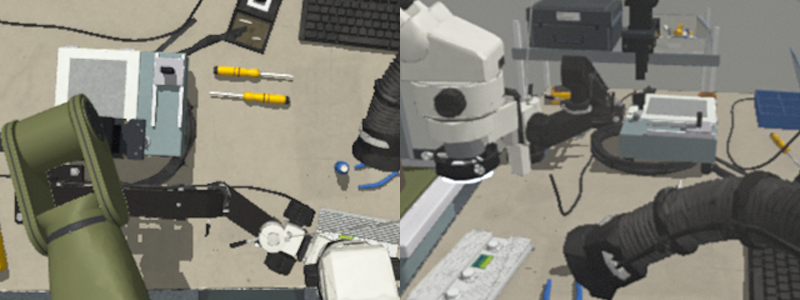

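apply_moves(rows=[[[0,0,0,0.011,-0.006,0.14,110],[0,0,0,0.011,-0.006,0.274,110],[0,0,0,0.011,-0.006,0.274,110],[0,0,0,0.011,-0.006,0.274,110],[0,0,0,0.011,-0.006,0.274,255],[0,0,0,0.011,-0.006,0.274,255],[0,0,0,0.011,-0.006,0.274,255],[0,0,0,0.011,-0.006,0.274,255],[0,0,0,0.011,-0.006,0.274,255],[0,0,0,0.011,-0.006,0.274,255]]])

```text
clock: 4.18
tcp_pos: [533.0, 268.6, 112.8]
tcp_rot: [0.032, 0.999, 0.003, 0.001]
force: [0.5, 7.6, -2.0]
gripper_width: 13.6
grasp_force: 8.0
```

Run:
```python
from h import *
o=robot.observe();print(own(o['tcp_pos']))
c=np.array([-81,-57])
plan([(*U(*(c+50*np.array([np.sin(t),np.cos(t)]))),116,86.3) for t in (.1,.3,.6,.9,1.2,1.4,1.6,1.65)])
```

```text
[-78.69899219  -4.8655317 ]
[0.002, 0.0, -0.0, -0.011, -0.009, -0.013] mm 5 deg 0
[0.002, 0.0, -0.0, -0.05, -0.017, -0.013] mm 14 deg 0
[0.002, 0.0, -0.0, -0.104, -0.043, -0.013] mm 28 deg 0
[0.002, 0.0, -0.0, -0.148, -0.084, -0.013] mm 43 deg 0
[0.002, 0.0, -0.0, -0.177, -0.136, -0.013] mm 56 deg 0
[0.002, 0.0, -0.0, -0.188, -0.174, -0.014] mm 64 deg 0
[0.002, 0.0, -0.0, -0.191, -0.214, -0.014] mm 72 deg 0
[0.002, 0.0, -0.0, -0.19, -0.224, -0.014] mm 74 deg 0
```

apply_moves(rows=[[[0,0,0,-0.011,-0.005,0,255],[0,0,0,-0.05,-0.012,0,255],[0,0,0,-0.104,-0.038,0,255],[0,0,0,-0.148,-0.08,0,255],[0,0,0,-0.177,-0.132,0,255],[0,0,0,-0.188,-0.17,0,255],[0,0,0,-0.191,-0.212,0,255],[0,0,0,-0.19,-0.22,0,255],[0,0,0,-0.19,-0.22,0,255],[0,0,0,-0.19,-0.22,0,255]]])

```text
clock: 5.42
tcp_pos: [576.7, 208.0, 112.8]
tcp_rot: [0.032, 0.999, -0.0, 0.001]
force: [3.5, -1.0, 1.0]
gripper_width: 13.4
grasp_force: 8.0
```

Run:
```python
from h import *
o=robot.observe();print(own(o['tcp_pos']),o['tcp_pos'])
h=U(-87,46.5)
x,y,_=o['tcp_pos']
plan([(x,y,190,86.3),(*h,190,86.3),(*h,99,86.3)])
```

```text
[-31.14127285 -62.53473163] [576.72299152 207.98497695 112.81965599]
[-0.0, 0.0, 0.0, -0.0, -0.0, -0.309] mm 77 deg 0
[-0.0, 0.0, 0.0, 0.223, 0.436, -0.309] mm 145 deg 0
[-0.0, 0.0, 0.0, 0.224, 0.436, 0.055] mm 123 deg 0
```

apply_moves(rows=[[[0,0,0,0,0,0,120],[0,0,0,0,0,0,120],[0,0,0,0,0,0,120],[0,0,0,0,0,-0.309,120],[0,0,0,0,0,-0.309,120],[0,0,0,0,0,-0.309,120],[0,0,0,0.223,0.44,-0.309,120],[0,0,0,0.223,0.44,-0.309,120],[0,0,0,0.223,0.44,-0.309,120],[0,0,0,0.223,0.44,-0.309,120],[0,0,0,0.223,0.44,-0.15,120],[0,0,0,0.223,0.44,0.055,120],[0,0,0,0.223,0.44,0.055,120],[0,0,0,0.223,0.44,0.055,120],[0,0,0,0.223,0.44,0.055,255],[0,0,0,0.223,0.44,0.055,255],[0,0,0,0.223,0.44,0.055,255],[0,0,0,0.223,0.44,0.055,255],[0,0,0,0.223,0.44,0.055,255],[0,0,0,0.223,0.44,0.055,255]]])

```text
clock: 7.92
tcp_pos: [527.9, 323.3, 98.9]
tcp_rot: [0.032, 0.999, 0.002, 0.0]
force: [0.9, 5.4, -1.7]
gripper_width: 14.6
grasp_force: 8.0
```

Run:
```python
from h import *
o=robot.observe();p=o['tcp_pos'];q=own(p);print(q,p[2])
L=108-q[0];g=p[2]+19-82; r=np.hypot(L,g);b=np.arctan2(g,L);print(r,b)
plan([(*U(108-r*np.cos(b+t),q[1]),82+r*np.sin(b+t)-19,86.3) for t in np.arange(.1,1.66,.1)])
```

```text
[-87.2187527   49.44632323] 98.94668733716996
198.50069454935024 0.18209566973049338
[0.001, 0.0, 0.0, -0.018, 0.0, -0.077] mm 20 deg 0
[0.001, 0.0, 0.0, -0.044, 0.001, -0.152] mm 40 deg 0
[0.001, 0.0, 0.0, -0.078, 0.001, -0.224] mm 59 deg 0
[0.001, 0.0, 0.0, -0.118, 0.001, -0.293] mm 79 deg 0
[0.001, 0.0, 0.0, -0.165, 0.001, -0.357] mm 98 deg 0
[0.001, 0.0, 0.0, -0.218, 0.001, -0.416] mm 117 deg 0
[0.001, 0.0, 0.0, -0.277, 0.002, -0.469] mm 136 deg 0
[0.001, 0.0, 0.0, -0.34, 0.002, -0.516] mm 155 deg 0
[0.001, 0.0, 0.0, -0.409, 0.002, -0.557] mm 173 deg 0
[0.001, 0.0, 0.0, -0.48, 0.002, -0.591] mm 190 deg 0
[0.001, 0.0, 0.0, -0.555, 0.002, -0.617] mm 208 deg 0
[0.001, 0.0, 0.0, -0.632, 0.002, -0.636] mm 224 deg 0
[0.001, 0.0, 0.0, -0.711, 0.002, -0.646] mm 240 deg 0
[0.001, 0.0, 0.0, -0.79, 0.002, -0.65] mm 256 deg 0
[0.001, 0.0, 0.0, -0.87, 0.002, -0.645] mm 271 deg 0
[0.001, 0.0, 0.0, -0.948, 0.002, -0.632] mm 285 deg 0
```

apply_moves(rows=[[[0,0,0,-0.008,0,-0.04,255],[0,0,0,-0.018,0,-0.077,255],[0,0,0,-0.044,0,-0.152,255],[0,0,0,-0.078,0,-0.224,255],[0,0,0,-0.118,0,-0.293,255],[0,0,0,-0.165,0,-0.357,255],[0,0,0,-0.218,0,-0.416,255],[0,0,0,-0.277,0,-0.469,255],[0,0,0,-0.34,0,-0.516,255],[0,0,0,-0.409,0,-0.557,255],[0,0,0,-0.409,0,-0.557,255],[0,0,0,-0.409,0,-0.557,255]]], newtons=15)

```text
clock: 9.43
tcp_pos: [630.4, 317.2, 238.7]
tcp_rot: [0.032, 0.999, 0.002, 0.001]
force: [1.5, 5.7, 0.8]
gripper_width: 13.8
grasp_force: 15.0
```

Run:
```python
from h import *
o=robot.observe();p=o['tcp_pos'];q=own(p);print(q,p[2])
g=p[2]+19-82;L=108-q[0];print(np.hypot(L,g),np.arctan2(g,L)-.182)
r=198.5;b=.182
plan([(*U(108-r*np.cos(b+t),q[1]),82+r*np.sin(b+t)-19,86.3) for t in np.arange(1,1.75,.1)])
save('top','t3.png',(150,100,370,280),1.8);save('side','s3.png',(180,50,420,250),1.6)
a=cv2.imread('pics/t3.png');c=cv2.imread('pics/s3.png');c=cv2.copyMakeBorder(c,0,max(0,a.shape[0]-c.shape[0]),0,0,0)[:a.shape[0]]
cv2.imwrite('pics/c3.png',np.hstack([a,c]))
```

```text
[15.48421239 49.89209016] 238.69034025761098
198.56048604164792 0.9041080988313754
[0.001, 0.001, 0.0, -0.069, 0.0, -0.032] mm 19 deg 0
[0.001, 0.001, 0.0, -0.144, 0.0, -0.058] mm 39 deg 0
[0.001, 0.001, 0.0, -0.221, 0.0, -0.077] mm 59 deg 0
[0.001, 0.001, 0.0, -0.3, 0.0, -0.087] mm 78 deg 0
[0.001, 0.001, 0.0, -0.379, 0.0, -0.09] mm 97 deg 0
[0.001, 0.001, 0.0, -0.458, 0.0, -0.085] mm 117 deg 0
[0.001, 0.001, 0.0, -0.537, 0.0, -0.072] mm 135 deg 0
[0.001, 0.001, 0.0, -0.613, -0.0, -0.052] mm 154 deg 0
```

View pics/c3.png

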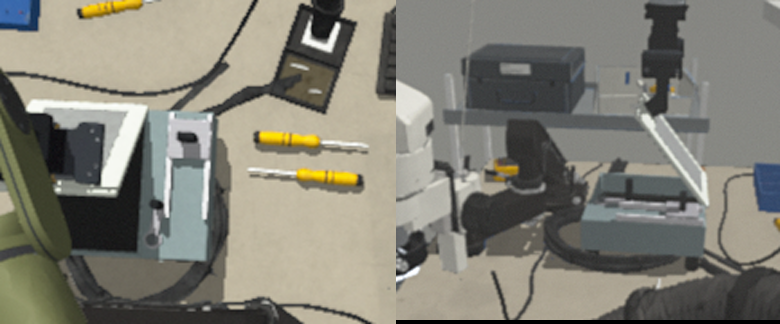

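apply_moves(rows=[[[0,0,0,-0.069,0,-0.032,255],[0,0,0,-0.144,0,-0.058,255],[0,0,0,-0.221,0,-0.077,255],[0,0,0,-0.3,0,-0.087,255],[0,0,0,-0.379,0,-0.09,255],[0,0,0,-0.458,0,-0.085,255],[0,0,0,-0.537,0,-0.072,255],[0,0,0,-0.575,0,-0.062,255],[0,0,0,-0.575,0,-0.062,255],[0,0,0,-0.575,0,-0.062,255],[0,0,0,-0.575,0,-0.062,255]]])

```text
clock: 10.9
tcp_pos: [774.1, 308.6, 255.5]
tcp_rot: [0.031, 0.999, 0.003, 0.002]
force: [2.4, 6.4, 2.8]
gripper_width: 14.0
grasp_force: 15.0
```

Run:
```python
from h import *
o=robot.observe();p=o['tcp_pos'];q=own(p);print(q,p[2])
g=p[2]+19-82;L=108-q[0];print(np.hypot(L,g),np.arctan2(g,L)-.182)
a=U(20,50)
plan([(p[0],p[1],300,86.3),(*a,320,86.3),(650,180,320,0)])
# driver dims
for e,t in(((684.7,74.1),(666.7,-99.4)),((616.3,-89.2),(633.5,87))):
    e,t=np.array(e),np.array(t);u=(e-t)/np.linalg.norm(e-t);print('grasp',t+(89+35)*u,np.degrees(np.arctan2(u[1],u[0])))
```

```text
[159.36195728  50.52062357] 255.4700581925456
199.20535624451838 1.6495762857817733
[0.002, 0.001, 0.001, -0.001, 0.001, -0.178] mm 45 deg 0
[0.002, 0.001, 0.001, 0.556, -0.0, -0.26] mm 154 deg 0
[0.002, -0.0, 0.48, 0.462, -0.543, -0.263] mm 190 deg 86
grasp [679.49587461  23.93801358] 84.0769591385592
grasp [621.45283554 -36.41339404] -95.57534031209246
```

apply_moves(rows=[[[0,0,0,0,0,0,120],[0,0,0,0,0,0,120],[0,0,0,0,0,0,120],[0,0,0,0,0,0,120],[0,0,0,0,0,-0.2,120],[0,0,0,0,0,-0.25,120],[0,0,0,0.25,0,-0.26,120],[0,0,0,0.5,0,-0.26,120],[0,0,0.06,0.5,0,-0.26,120],[0,0,0.12,0.46,-0.25,-0.26,120],[0,0,0.18,0.46,-0.4,-0.26,120],[0,0,0.24,0.46,-0.54,-0.26,120],[0,0,0.3,0.46,-0.54,-0.26,120],[0,0,0.36,0.46,-0.54,-0.26,120],[0,0,0.42,0.46,-0.54,-0.26,120],[0,0,0.48,0.46,-0.54,-0.26,120],[0,0,0.51,0.46,-0.54,-0.26,120],[0,0,0.51,0.46,-0.54,-0.26,120]]])

```text
clock: 13.15
tcp_pos: [649.7, 178.4, 317.8]
tcp_rot: [0.74, 0.673, -0.0, -0.0]
force: [-1.1, 0.4, -0.7]
gripper_width: 50.5
grasp_force: 0.0
```

Run:
```python
from h import *
plan([(679.5,24,200,-5.9),(679.5,24,100,-5.9),(679.5,24,3,-5.9)])
save('top','t4.png',(150,100,370,280),3.5)
save('side','s4.png',None,1.25)
```

```text
[-0.0, 0.0, 0.003, -0.603, 0.177, 0.471] mm 196 deg 0
[-0.0, 0.0, 0.003, -0.603, 0.178, 0.871] mm 269 deg 0
[-0.0, 0.0, 0.003, -0.603, 0.178, 1.259] mm 352 deg 0
```

View pics/t4.png

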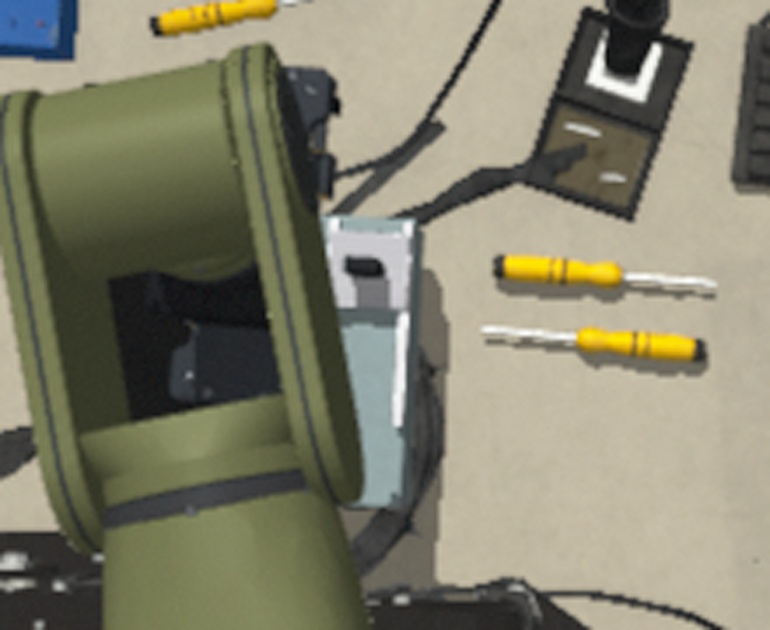

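apply_moves(rows=[[[0,0,0,-0.603,0.178,0,120],[0,0,0,-0.603,0.178,0,120],[0,0,0,-0.603,0.178,0,120],[0,0,0,-0.603,0.178,0.2,120],[0,0,0,-0.603,0.178,0.4,120],[0,0,0,-0.603,0.178,0.7,120],[0,0,0,-0.603,0.178,0.871,120],[0,0,0,-0.603,0.178,0.871,120],[0,0,0,-0.603,0.178,0.871,120]]])

```text
clock: 14.38
tcp_pos: [681.2, 24.2, 103.2]
tcp_rot: [0.74, 0.673, 0.001, 0.001]
force: [0.6, -0.1, 0.2]
gripper_width: 50.3
grasp_force: 0.0
```

Run:
```python
from h import *
plan([(679.5,24,4,-5.9)])
save('top','t5.png',None,1.25)
save('side','s5.png',None,1.25)
a=cv2.imread('pics/t5.png')[100:480,200:600];b=cv2.imread('pics/s5.png')[50:430,50:450]
cv2.imwrite('pics/c5.png',np.hstack([a,b]))
```

```text
[0.001, -0.0, 0.002, -0.001, -0.008, 0.397] mm 99 deg 0
```

View pics/c5.png

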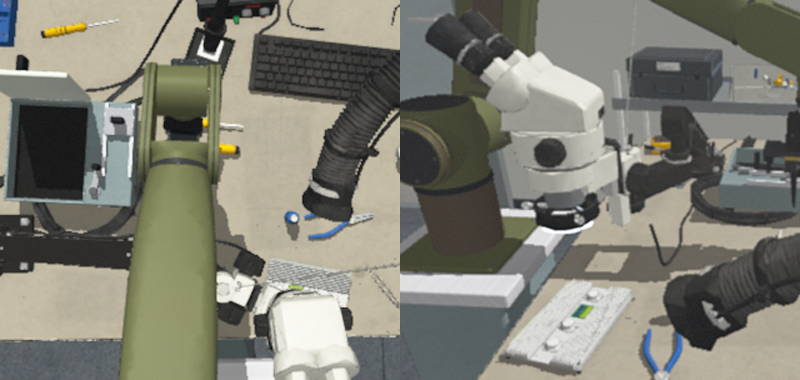

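apply_moves(rows=[[[0,0,0,0,-0.008,0.2,120],[0,0,0,0,-0.008,0.37,120],[0,0,0,0,-0.008,0.397,120],[0,0,0,0,-0.008,0.397,120],[0,0,0,0,-0.008,0.397,255],[0,0,0,0,-0.008,0.397,255],[0,0,0,0,-0.008,0.397,255],[0,0,0,0,-0.008,0.397,255],[0,0,0,0,-0.008,0.397,255],[0,0,0,0,-0.008,0.397,255],[0,0,0,0,-0.008,0.2,255],[0,0,0,0,-0.008,0,255],[0,0,0,0,-0.008,-0.2,255],[0,0,0,0,-0.008,-0.4,255],[0,0,0,0,-0.008,-0.4,255],[0,0,0,0,-0.008,-0.4,255]]], newtons=35)

```text
clock: 16.48
tcp_pos: [676.9, 24.4, 199.1]
tcp_rot: [0.74, 0.672, -0.001, -0.001]
force: [-0.5, -0.6, -2.3]
gripper_width: 16.6
grasp_force: 35.0
```

Run:
```python
from h import *
a=U(35,86)
plan([(*a,203,-93.7)]);print(a)
save('top','t6.png',(150,100,400,280),3)
```

```text
[-0.001, 0.001, 0.49, 1.295, -0.224, -0.015] mm 329 deg 88
[652.22858784 351.98546097]
```

View pics/t6.png

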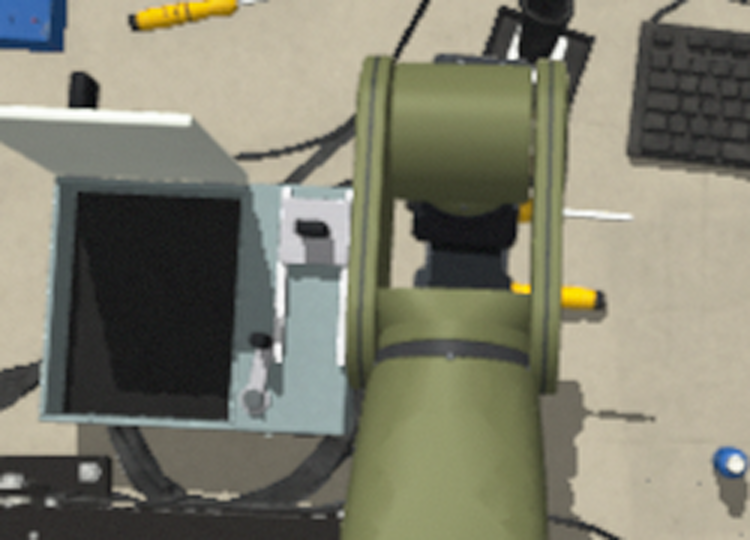

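apply_moves(rows=[[[0,0,0.06,0.15,-0.03,-0.05,255],[0,0,0.12,0.3,-0.06,-0.06,255],[0,0,0.18,0.45,-0.09,-0.06,255],[0,0,0.24,0.6,-0.12,-0.06,255],[0,0,0.3,0.75,-0.18,-0.06,255],[0,0,0.36,0.9,-0.22,-0.06,255],[0,0,0.42,0.95,-0.224,-0.06,255],[0,0,0.48,0.95,-0.224,-0.06,255],[0,0,0.49,0.95,-0.224,-0.06,255],[0,0,0.49,0.95,-0.224,-0.06,255]]])

```text
clock: 17.77
tcp_pos: [643.5, 265.8, 212.5]
tcp_rot: [0.999, -0.032, -0.002, 0.001]
force: [0.1, -0.2, -0.8]
gripper_width: 16.2
grasp_force: 35.0
```

Run:
```python
from h import *
a=U(35,86);t=pt('top',150+632/3,100+215/3,205)[:2];print('tipdist',np.linalg.norm(t-[676.9,24.4]))
plan([(*a,150,-93.7),(*a,45,-93.7)]);print(robot.observe()['gripper_width'])
```

```text
tipdist 123.3002838601761
[0.001, 0.001, 0.0, 0.014, -0.347, 0.249] mm 107 deg 0
[0.001, 0.001, 0.0, 0.016, -0.347, 0.669] mm 189 deg 0
16.22022328600024
```

apply_moves(rows=[[[0,0,0,0.015,-0.2,0,255],[0,0,0,0.015,-0.347,0,255],[0,0,0,0.015,-0.347,0,255],[0,0,0,0.015,-0.347,0.1,255],[0,0,0,0.015,-0.347,0.25,255],[0,0,0,0.015,-0.347,0.4,255],[0,0,0,0.015,-0.347,0.52,255],[0,0,0,0.015,-0.347,0.6,255],[0,0,0,0.015,-0.347,0.665,255],[0,0,0,0.015,-0.347,0.665,255],[0,0,0,0.015,-0.347,0.665,255]]])

```text
clock: 19.15
tcp_pos: [655.0, 352.8, 50.9]
tcp_rot: [0.999, -0.032, 0.001, -0.0]
force: [-0.3, -0.4, -1.4]
gripper_width: 16.5
grasp_force: 35.0
```

Run:
```python
from h import *
o=robot.observe();p=o['tcp_pos'];print(own(p),p[2],o['force'],o['gripper_width'])
```

```text
[37.67767344 86.99913168] 50.86804923873302 [-0.28942006 -0.39176416 -1.43704124] 16.532673563532043
```

apply_moves(rows=[[[0,0,0,0.008,0,0.02,255],[0,0,0,0.008,0,0.02,255],[0,0,0,0.008,0,0.02,160],[0,0,0,0.008,0,0.02,160],[0,0,0,0.008,0,0.02,160],[0,0,0,0.008,0,0.02,160],[0,0,0,0.008,0,-0.2,160],[0,0,0,0.008,0,-0.45,160],[0,0,0,0.008,0.2,-0.63,160],[0,0,0,0.008,0.4,-0.63,160],[0,0,0,0.008,0.6,-0.63,120],[0,0,0,0.008,0.8,-0.63,120],[0,0,0,0.008,0.9,-0.63,120],[0,0,0,0.008,0.98,-0.63,120],[0,0,0,0.008,0.98,-0.63,120],[0,0,0,0.008,0.98,-0.63,120]]])

```text
clock: 21.15
tcp_pos: [640.4, 108.9, 206.8]
tcp_rot: [0.999, -0.032, -0.0, -0.0]
force: [-0.7, 0.2, -1.2]
gripper_width: 50.3
grasp_force: 0.0
```

Run:
```python
from h import *
plan([(621.5,-36,200,-5.6)])
save('top','t7.png',(150,100,400,280),3)
```

```text
[-0.0, -0.0, -0.489, -0.038, 0.583, 0.027] mm 146 deg 88
```

View pics/t7.png

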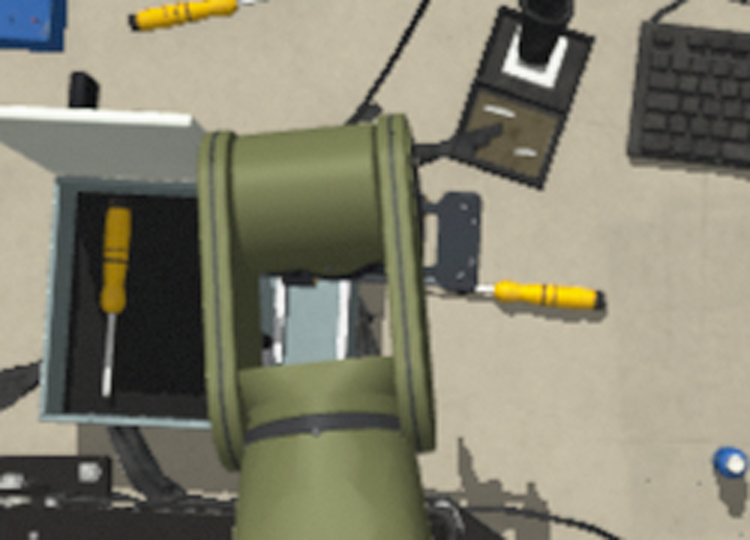

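apply_moves(rows=[[[0,0,-0.06,-0.02,0.15,0,120],[0,0,-0.12,-0.038,0.3,0,120],[0,0,-0.18,-0.038,0.45,0,120],[0,0,-0.24,-0.038,0.583,0,120],[0,0,-0.3,-0.038,0.583,0,120],[0,0,-0.36,-0.038,0.583,0,120],[0,0,-0.42,-0.038,0.583,0,120],[0,0,-0.48,-0.038,0.583,0.2,120],[0,0,-0.49,-0.038,0.583,0.4,120],[0,0,-0.49,-0.038,0.583,0.4,120],[0,0,-0.49,-0.038,0.583,0.4,120]]])

```text
clock: 22.58
tcp_pos: [622.7, -36.5, 108.8]
tcp_rot: [0.74, 0.673, 0.001, 0.001]
force: [0.1, -0.7, 0.2]
gripper_width: 50.4
grasp_force: 0.0
```

Run:
```python
from h import *
plan([(621.5,-36,4,-5.6)])
```

```text
[0.001, -0.0, 0.001, 0.002, -0.006, 0.419] mm 105 deg 0
```

apply_moves(rows=[[[0,0,0,0,-0.006,0.2,120],[0,0,0,0,-0.006,0.37,120],[0,0,0,0,-0.006,0.415,120],[0,0,0,0,-0.006,0.415,120],[0,0,0,0,-0.006,0.415,255],[0,0,0,0,-0.006,0.415,255],[0,0,0,0,-0.006,0.415,255],[0,0,0,0,-0.006,0.415,255],[0,0,0,0,-0.006,0.415,255],[0,0,0,0,-0.006,0.415,255],[0,0,0,0,-0.006,0.2,255],[0,0,0,0,-0.006,0,255],[0,0,0,0,-0.006,-0.2,255],[0,0,0,0,-0.006,-0.4,255],[0,0,0,0,-0.006,-0.4,255],[0,0,0,0,-0.006,-0.4,255]]])

```text
clock: 24.58
tcp_pos: [619.2, -36.8, 205.6]
tcp_rot: [0.74, 0.672, -0.001, -0.001]
force: [0.4, 0.7, -1.1]
gripper_width: 16.3
grasp_force: 35.0
```

Run:
```python
from h import *
a=U(35,33);plan([(*a,215,86.4)])
save('top','t8.png',(150,100,400,280),3)
save('side','s8.png',None,1.25)
```

```text
[-0.0, -0.0, -0.511, 1.349, -0.011, -0.037] mm 337 deg 92
```

View pics/t8.png

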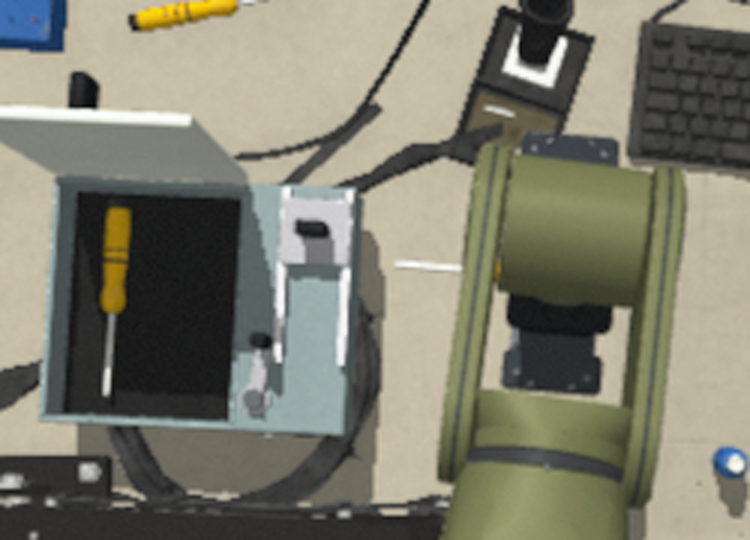

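apply_moves(rows=[[[0,0,-0.06,0.15,0,-0.05,255],[0,0,-0.12,0.3,0,-0.05,255],[0,0,-0.18,0.45,0,-0.05,255],[0,0,-0.24,0.6,0,-0.05,255],[0,0,-0.3,0.75,0,-0.05,255],[0,0,-0.36,0.9,0,-0.05,255],[0,0,-0.42,0.98,-0.01,-0.05,255],[0,0,-0.48,0.98,-0.01,-0.05,255],[0,0,-0.511,0.98,-0.01,-0.05,255],[0,0,-0.511,0.98,-0.01,-0.05,255],[0,0,-0.511,0.98,-0.01,-0.05,255]]])

```text
clock: 26.05
tcp_pos: [640.4, 207.1, 218.0]
tcp_rot: [0.031, 1.0, -0.0, -0.001]
force: [0.4, 0.5, -0.2]
gripper_width: 16.1
grasp_force: 35.0
```

Run:
```python
from h import *
a=U(35,33);t=pt('top',150+396/3,100+264/3,208)[:2];print('tipdist',np.linalg.norm(t-[619.2,-36.8]))
plan([(*a,150,86.4),(*a,45,86.4)]);print(robot.observe()['gripper_width'])
```

```text
tipdist 124.15127868854191
[-0.0, -0.001, -0.0, -0.011, 0.37, 0.272] mm 115 deg 0
[-0.0, -0.001, -0.0, -0.012, 0.37, 0.692] mm 196 deg 0
16.142322818906983
```

apply_moves(rows=[[[0,0,0,-0.015,0.2,0,255],[0,0,0,-0.015,0.382,0,255],[0,0,0,-0.015,0.382,0,255],[0,0,0,-0.015,0.382,0.1,255],[0,0,0,-0.015,0.382,0.25,255],[0,0,0,-0.015,0.382,0.4,255],[0,0,0,-0.015,0.382,0.52,255],[0,0,0,-0.015,0.382,0.6,255],[0,0,0,-0.015,0.382,0.685,255],[0,0,0,-0.015,0.382,0.685,255],[0,0,0,-0.015,0.382,0.685,255],[0,0,0,-0.015,0.382,0.685,255]]])

```text
clock: 27.55
tcp_pos: [651.5, 302.8, 49.9]
tcp_rot: [0.031, 1.0, 0.001, 0.001]
force: [-0.8, 0.5, -0.8]
gripper_width: 16.4
grasp_force: 35.0
```

Run:
```python
from h import *
o=robot.observe();p=o['tcp_pos'];print(own(p),p[2],o['force'],o['gripper_width'])
```

```text
[37.39355077 36.91299406] 49.94812241407483 [-0.76091144  0.52902774 -0.81228124] 16.381893106804814
```

apply_moves(rows=[[[0,0,0,-0.004,0,0.015,255],[0,0,0,-0.004,0,0.015,255],[0,0,0,-0.004,0,0.015,165],[0,0,0,-0.004,0,0.015,165],[0,0,0,-0.004,0,0.015,165],[0,0,0,-0.004,0,0.015,165],[0,0,0,0,0,-0.2,165],[0,0,0,0,0,-0.45,165],[0,0,0,0,0,-0.7,165],[0,0,0,0,-0.3,-0.9,165],[0,0,0,0,-0.6,-0.99,120],[0,0,0,0,-0.99,-0.99,120],[0,0,0,0,-0.99,-0.99,120],[0,0,0,0,-0.99,-0.99,120],[0,0,0,0,-0.99,-0.99,120]]])

```text
clock: 29.42
tcp_pos: [635.3, 54.9, 295.8]
tcp_rot: [0.031, 1.0, 0.0, 0.0]
force: [0.2, 0.5, 0.5]
gripper_width: 50.2
grasp_force: 0.0
```

Run:
```python
from h import *
save('top','t9.png',(150,100,400,280),3)
plan([(774,308.6,330,86.4)])
```

```text
[0.0, -0.0, 0.0, -0.492, 1.043, -0.138] mm 290 deg 0
```

View pics/t9.png

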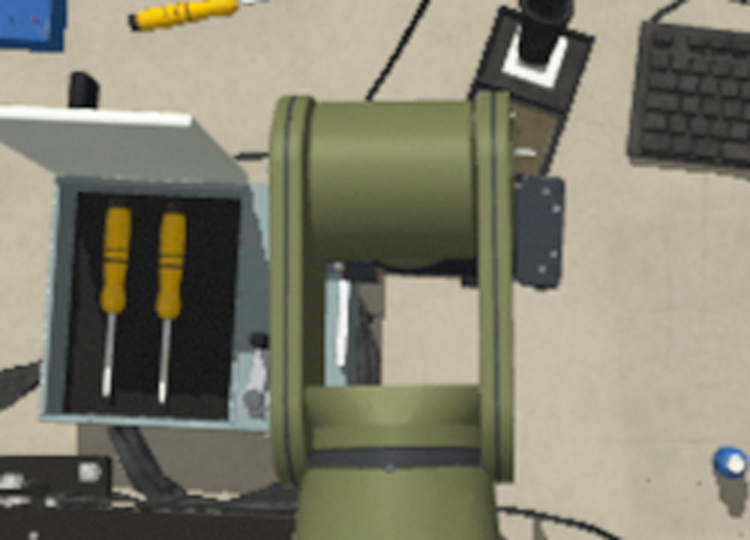

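apply_moves(rows=[[[0,0,0,0,0.2,-0.15,120],[0,0,0,0,0.4,-0.15,120],[0,0,0,-0.1,0.6,-0.15,120],[0,0,0,-0.3,0.8,-0.15,120],[0,0,0,-0.49,0.995,-0.15,120],[0,0,0,-0.49,0.995,-0.15,120],[0,0,0,-0.49,0.995,-0.15,120],[0,0,0,-0.49,0.995,-0.15,120],[0,0,0,-0.49,0.995,-0.15,120]]])

```text
clock: 30.6
tcp_pos: [772.2, 295.9, 334.5]
tcp_rot: [0.031, 1.0, 0.0, 0.001]
force: [-0.3, -0.6, 0.2]
gripper_width: 50.6
grasp_force: 0.0
```

Run:
```python
from h import *
plan([(774,308.8,300,86.3),(774,308.8,256,86.3)])
```

```text
[0.0, 0.0, 0.001, -0.004, 0.052, 0.138] mm 37 deg 0
[0.0, 0.0, 0.001, -0.004, 0.052, 0.314] mm 80 deg 0
```

apply_moves(rows=[[[0,0,0,-0.004,0.052,0.08,120],[0,0,0,-0.004,0.052,0.2,120],[0,0,0,-0.004,0.052,0.314,120],[0,0,0,-0.004,0.052,0.314,120],[0,0,0,-0.004,0.052,0.314,120],[0,0,0,-0.004,0.052,0.314,255],[0,0,0,-0.004,0.052,0.314,255],[0,0,0,-0.004,0.052,0.314,255],[0,0,0,-0.004,0.052,0.314,255],[0,0,0,-0.004,0.052,0.314,255],[0,0,0,-0.004,0.052,0.314,255]]], newtons=15)

```text
clock: 31.98
tcp_pos: [774.6, 308.7, 254.8]
tcp_rot: [0.031, 1.0, -0.0, 0.0]
force: [-0.4, -1.7, 1.1]
gripper_width: 13.8
grasp_force: 15.0
```

Run:
```python
from h import *
o=robot.observe();p=o['tcp_pos'];q=own(p);print(q,p[2])
g=p[2]+19-82;L=108-q[0];r=np.hypot(L,g);t0=np.arctan2(g,L)-.182;print(r,t0)
b=.182
plan([(*U(108-r*np.cos(b+t),q[1]),82+r*np.sin(b+t)-19,86.3) for t in np.arange(1.6,.65,-.1)])
```

```text
[159.91125177  50.6750187 ] 254.81384404172658
198.71418879019825 1.6530985219225411
[-0.0, 0.0, 0.001, 0.041, 0.0, -0.01] mm 11 deg 0
[-0.0, 0.0, 0.001, 0.119, 0.0, -0.023] mm 30 deg 0
[-0.0, 0.0, 0.001, 0.199, 0.0, -0.028] mm 50 deg 0
[-0.0, 0.0, 0.001, 0.278, 0.001, -0.024] mm 70 deg 0
[-0.0, 0.0, 0.001, 0.357, 0.001, -0.013] mm 89 deg 0
[-0.0, 0.0, 0.001, 0.434, 0.001, 0.005] mm 109 deg 0
[-0.0, 0.0, 0.001, 0.509, 0.001, 0.032] mm 127 deg 0
[-0.0, 0.0, 0.001, 0.581, 0.002, 0.065] mm 146 deg 0
[-0.0, 0.0, 0.001, 0.649, 0.002, 0.106] mm 164 deg 0
[-0.0, 0.0, 0.001, 0.713, 0.002, 0.154] mm 182 deg 0
```

apply_moves(rows=[[[0,0,0,0.041,0,-0.01,255],[0,0,0,0.119,0,-0.023,255],[0,0,0,0.199,0,-0.028,255],[0,0,0,0.278,0,-0.024,255],[0,0,0,0.357,0,-0.013,255],[0,0,0,0.434,0,0.005,255],[0,0,0,0.509,0,0.032,255],[0,0,0,0.581,0,0.065,255],[0,0,0,0.649,0,0.106,255],[0,0,0,0.713,0,0.154,255],[0,0,0,0.713,0,0.154,255],[0,0,0,0.713,0,0.154,255]]])

```text
clock: 33.48
tcp_pos: [595.5, 319.5, 215.7]
tcp_rot: [0.031, 1.0, -0.001, -0.002]
force: [-4.3, -3.7, -0.8]
gripper_width: 13.8
grasp_force: 15.0
```

Run:
```python
from h import *
o=robot.observe();p=o['tcp_pos'];q=own(p);print(q,p[2])
g=p[2]+19-82;L=108-q[0];r=np.hypot(L,g);t0=np.arctan2(g,L)-.182;print(r,t0)
b=.182
plan([(*U(108-r*np.cos(b+t),q[1]),82+r*np.sin(b+t)-19,86.3) for t in np.arange(.6,-.05,-.1)])
```

```text
[-19.48581796  49.91143197] 215.71688842854613
198.93486821638004 0.693201746778944
[-0.001, -0.001, 0.001, 0.054, 0.0, 0.05] mm 19 deg 0
[-0.001, -0.001, 0.001, 0.107, 0.0, 0.11] mm 38 deg 0
[-0.001, -0.001, 0.001, 0.154, 0.001, 0.174] mm 58 deg 0
[-0.001, -0.001, 0.001, 0.194, 0.001, 0.243] mm 78 deg 0
[-0.001, -0.001, 0.001, 0.227, 0.001, 0.315] mm 97 deg 0
[-0.001, -0.001, 0.001, 0.253, 0.001, 0.39] mm 116 deg 0
[-0.001, -0.001, 0.001, 0.271, 0.002, 0.468] mm 135 deg 0
```

apply_moves(rows=[[[0,0,0,0.054,0,0.05,255],[0,0,0,0.107,0,0.11,255],[0,0,0,0.154,0,0.174,255],[0,0,0,0.194,0,0.243,255],[0,0,0,0.227,0,0.315,255],[0,0,0,0.253,0,0.39,255],[0,0,0,0.271,0,0.455,255],[0,0,0,0.271,0,0.475,255],[0,0,0,0.271,0,0.475,255],[0,0,0,0.271,0,0.475,255]]])

```text
clock: 34.72
tcp_pos: [530.3, 323.5, 100.4]
tcp_rot: [0.031, 1.0, -0.001, 0.001]
force: [-4.6, -7.4, 10.2]
gripper_width: 14.4
grasp_force: 15.0
```

Run:
```python
from h import *
o=robot.observe();p=o['tcp_pos'];q=own(p);print(q,p[2])
g=p[2]+19-82;L=108-q[0];r=np.hypot(L,g);t0=np.arctan2(g,L)-.182;print(r,t0)
plan([(576.7,208,190,86.3),(576.7,208,113,86.3)])
```

```text
[-84.9032132   49.77879728] 100.38784123588033
196.493003276474 0.009442956472314384
[-0.0, 0.0, 0.001, -0.214, -0.45, -0.358] mm 153 deg 0
[-0.0, 0.0, 0.001, -0.214, -0.45, -0.05] mm 125 deg 0
```

apply_moves(rows=[[[0,0,0,0,0,0,120],[0,0,0,0,0,0,120],[0,0,0,0,0,0,120],[0,0,0,0,0,-0.2,120],[0,0,0,0,0,-0.36,120],[0,0,0,0,0,-0.36,120],[0,0,0,-0.214,-0.45,-0.36,120],[0,0,0,-0.214,-0.45,-0.36,120],[0,0,0,-0.214,-0.45,-0.36,120],[0,0,0,-0.214,-0.45,-0.36,120],[0,0,0,-0.214,-0.45,-0.2,120],[0,0,0,-0.214,-0.45,-0.05,120],[0,0,0,-0.214,-0.45,-0.05,120],[0,0,0,-0.214,-0.45,-0.05,120],[0,0,0,-0.214,-0.45,-0.05,255],[0,0,0,-0.214,-0.45,-0.05,255],[0,0,0,-0.214,-0.45,-0.05,255],[0,0,0,-0.214,-0.45,-0.05,255],[0,0,0,-0.214,-0.45,-0.05,255],[0,0,0,-0.214,-0.45,-0.05,255]]], newtons=8)

```text
clock: 37.22
tcp_pos: [575.7, 208.4, 110.1]
tcp_rot: [0.031, 1.0, -0.0, 0.0]
force: [0.1, -0.2, 1.9]
gripper_width: 13.5
grasp_force: 8.0
```

Run:
```python
from h import *
o=robot.observe();p=o['tcp_pos'];print(own(p),p[2])
c=np.array([-81,-57])
plan([(*U(*(c+50*np.array([np.sin(t),np.cos(t)]))),113,86.3) for t in (1.6,1.4,1.2,.9,.6,.4,.2,.1,0,-.06)])
```

```text
[-32.18640328 -62.1379362 ] 110.11766962734406
[-0.0, 0.0, 0.001, -0.005, 0.015, -0.012] mm 5 deg 0
[-0.0, 0.0, 0.001, -0.002, 0.055, -0.012] mm 14 deg 0
[-0.0, 0.0, 0.001, 0.009, 0.093, -0.012] mm 24 deg 0
[-0.0, 0.0, 0.001, 0.038, 0.145, -0.012] mm 38 deg 0
[-0.0, 0.0, 0.001, 0.082, 0.186, -0.012] mm 51 deg 0
[-0.0, 0.0, 0.001, 0.117, 0.205, -0.012] mm 59 deg 0
[-0.0, 0.0, 0.001, 0.155, 0.217, -0.012] mm 67 deg 0
[-0.0, 0.0, 0.001, 0.175, 0.22, -0.012] mm 70 deg 0
[-0.0, 0.0, 0.001, 0.195, 0.221, -0.012] mm 74 deg 0
[-0.0, 0.0, 0.001, 0.207, 0.221, -0.012] mm 76 deg 0
```

apply_moves(rows=[[[0,0,0,-0.005,0.015,-0.012,255],[0,0,0,-0.002,0.055,-0.012,255],[0,0,0,0.009,0.093,-0.012,255],[0,0,0,0.038,0.145,-0.012,255],[0,0,0,0.082,0.187,-0.012,255],[0,0,0,0.117,0.208,-0.012,255],[0,0,0,0.155,0.222,-0.012,255],[0,0,0,0.175,0.225,-0.012,255],[0,0,0,0.195,0.226,-0.012,255],[0,0,0,0.205,0.226,-0.012,255],[0,0,0,0.205,0.226,-0.012,255],[0,0,0,0.205,0.226,-0.012,255]]])

```text
clock: 38.72
tcp_pos: [527.9, 269.2, 113.6]
tcp_rot: [0.031, 1.0, 0.001, 0.0]
force: [1.0, 5.1, -1.1]
gripper_width: 13.7
grasp_force: 8.0
```

Run:
```python
from h import *
o=robot.observe();p=o['tcp_pos'];print(own(p),p[2])
g=U(66,-102);plan([(p[0],p[1],200,86.3),(*g,200,-3.7)])
```

```text
[-83.76345358  -4.59899611] 113.58684907728727
[0.001, 0.0, 0.001, -0.0, 0.001, -0.346] mm 86 deg 0
[0.001, -0.001, 0.501, -0.598, -0.39, -0.347] mm 198 deg 90
```

apply_moves(rows=[[[0,0,0,0,0,0,120],[0,0,0,0,0,0,120],[0,0,0,0,0,0,120],[0,0,0,0,0,-0.2,120],[0,0,0,0,0,-0.35,120],[0,0,0,0,0,-0.35,120],[0,0,0.06,-0.2,-0.1,-0.35,120],[0,0,0.12,-0.4,-0.25,-0.35,120],[0,0,0.18,-0.598,-0.39,-0.35,120],[0,0,0.24,-0.598,-0.39,-0.35,120],[0,0,0.3,-0.598,-0.39,-0.35,120],[0,0,0.36,-0.598,-0.39,-0.35,120],[0,0,0.42,-0.598,-0.39,-0.35,120],[0,0,0.48,-0.598,-0.39,-0.35,120],[0,0,0.5,-0.598,-0.39,-0.35,120],[0,0,0.5,-0.598,-0.39,-0.35,120],[0,0,0.5,-0.598,-0.39,-0.35,120]]])

```text
clock: 40.85
tcp_pos: [670.7, 161.4, 199.4]
tcp_rot: [0.728, 0.685, -0.001, -0.0]
force: [0.1, -0.3, 0.3]
gripper_width: 50.6
grasp_force: 0.0
```

Run:
```python
from h import *
save('top','t10.png',(150,100,400,280),3)
g=U(66,-102);plan([(*g,115,-3.7)])
```

```text
[-0.0, 0.0, 0.001, 0.004, 0.001, 0.339] mm 85 deg 0
```

View pics/t10.png

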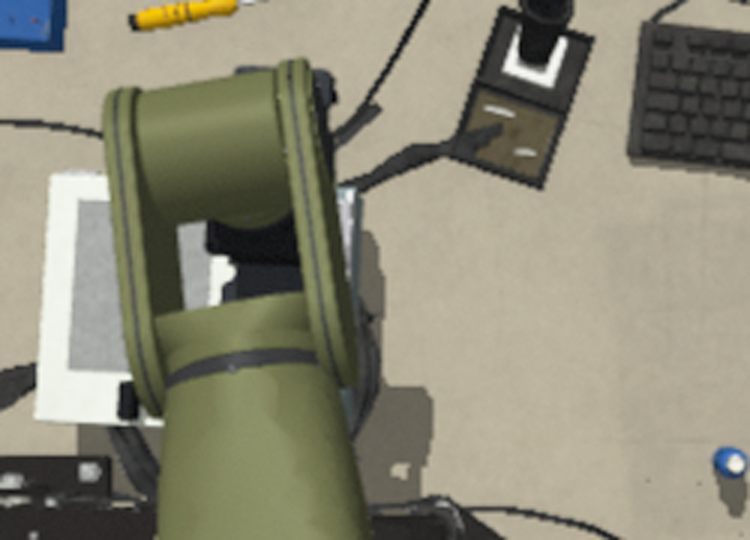

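apply_moves(rows=[[[0,0,0,0.004,0,0.15,120],[0,0,0,0.004,0,0.3,120],[0,0,0,0.004,0,0.33,120],[0,0,0,0.004,0,0.33,120],[0,0,0,0.004,0,0.33,255],[0,0,0,0.004,0,0.33,255],[0,0,0,0.004,0,0.33,255],[0,0,0,0.004,0,0.33,255],[0,0,0,0.004,0,0.33,255],[0,0,0,0.004,0,0.33,255]]])

```text
clock: 42.15
tcp_pos: [671.1, 162.6, 118.2]
tcp_rot: [0.728, 0.685, -0.0, -0.0]
force: [-1.3, -0.5, 2.6]
gripper_width: 11.8
grasp_force: 8.0
```

Run:
```python
from h import *
o=robot.observe();p=o['tcp_pos'];q=own(p);print(q,p[2])
plan([(*U(q[0]-67,q[1]),p[2],-3.7)])
```

```text
[  65.9179338  -101.77327729] 118.1574062153441
[-0.0, 0.0, 0.001, 0.001, -0.268, 0.0] mm 67 deg 0
```

apply_moves(rows=[[[0,0,0,0,-0.05,0,255],[0,0,0,0,-0.1,0,255],[0,0,0,0,-0.15,0,255],[0,0,0,0,-0.2,0,255],[0,0,0,0,-0.25,0,255],[0,0,0,0,-0.27,0,255],[0,0,0,0,-0.27,0,255],[0,0,0,0,-0.27,0,255],[0,0,0,0,-0.27,0,255]]], newtons=20)

```text
clock: 43.28
tcp_pos: [606.0, 166.5, 118.2]
tcp_rot: [0.728, 0.685, 0.002, 0.002]
force: [9.7, -0.6, -3.0]
gripper_width: 11.8
grasp_force: 20.0
```

Run:
```python
from h import *
o=robot.observe();p=o['tcp_pos'];q=own(p);print(q,p[2])
b=U(q[0]+65,q[1])
plan([(*p[:2],190,-3.7),(*b,190,-3.7),(*b,110,-3.7),(*b,96,-3.7)])
```

```text
[   0.68337764 -102.06446451] 118.16097740103497
[0.002, -0.0, 0.001, 0.0, 0.002, -0.287] mm 72 deg 0
[0.002, -0.0, 0.001, -0.001, 0.262, -0.286] mm 97 deg 0
[0.002, -0.0, 0.001, -0.001, 0.26, 0.034] mm 66 deg 0
[0.002, -0.0, 0.001, -0.001, 0.259, 0.09] mm 69 deg 0
```

apply_moves(rows=[[[0,0,0,0,0,0,120],[0,0,0,0,0,0,120],[0,0,0,0,0,0,120],[0,0,0,0,0,-0.15,120],[0,0,0,0,0,-0.29,120],[0,0,0,0,0,-0.29,255],[0,0,0,0,0.262,-0.29,255],[0,0,0,0,0.262,-0.29,255],[0,0,0,0,0.262,-0.29,255],[0,0,0,0,0.262,-0.29,255],[0,0,0,0,0.262,-0.15,255],[0,0,0,0,0.262,0.02,255],[0,0,0,0,0.262,0.02,255],[0,0,0,0,0.262,0.02,255],[0,0,0,0,0.262,0.02,255]]])

```text
clock: 45.15
tcp_pos: [670.7, 163.1, 116.2]
tcp_rot: [0.728, 0.685, 0.002, 0.001]
force: [0.4, 0.7, -0.0]
gripper_width: 0.4
grasp_force: 0.0
```

Run:
```python
from h import *
o=robot.observe();p=o['tcp_pos'];print(own(p),p[2],o['force'],o['gripper_width'])
save('top','t11.png',(150,100,400,280),3)
```

```text
[  65.52557861 -101.35548648] 116.15868610061096 [ 0.36161168  0.67688304 -0.03217806] 0.41845562089818655
```

View pics/t11.png

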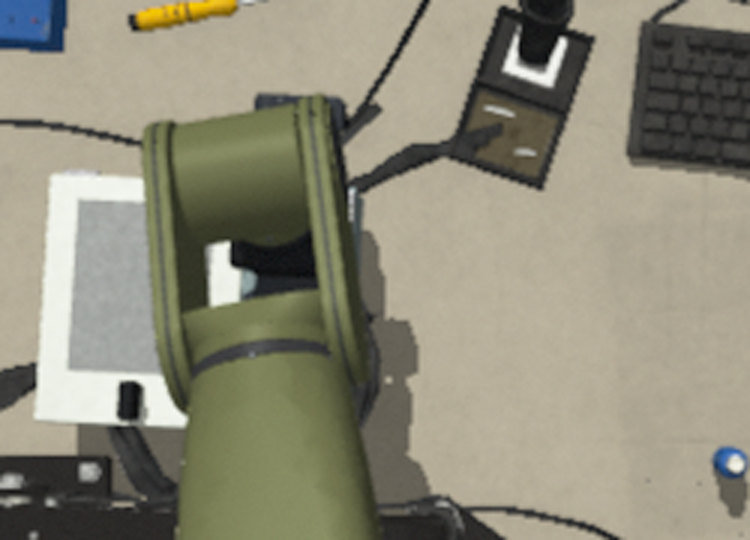

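apply_moves(rows=[[[0,0,0,0,0,0.04,255],[0,0,0,0,0,0.06,255],[0,0,0,0,0,0.07,255],[0,0,0,0,0,0.08,255],[0,0,0,0,0,0.085,255],[0,0,0,0,0,0.085,255],[0,0,0,0,0,0.085,255],[0,0,0,0,0,0.085,255]]])

```text
clock: 46.2
tcp_pos: [669.7, 162.8, 96.1]
tcp_rot: [0.728, 0.685, 0.0, 0.0]
force: [-8.2, -1.9, 16.6]
gripper_width: 0.6
grasp_force: 8.6
```

Run:
```python
from h import *
g=U(0.7,-102)
plan([(*g,185,-3.7),(*g,117,-3.7)])
```

```text
[0.0, 0.0, 0.001, -0.001, -0.255, -0.356] mm 109 deg 0
[0.0, 0.0, 0.001, -0.001, -0.255, -0.084] mm 67 deg 0
```

apply_moves(rows=[[[0,0,0,0,0,-0.15,255],[0,0,0,0,0,-0.36,255],[0,0,0,0,0,-0.36,120],[0,0,0,0,0,-0.36,120],[0,0,0,0,-0.255,-0.36,120],[0,0,0,0,-0.255,-0.36,120],[0,0,0,0,-0.255,-0.36,120],[0,0,0,0,-0.255,-0.36,120],[0,0,0,0,-0.255,-0.2,120],[0,0,0,0,-0.255,-0.085,120],[0,0,0,0,-0.255,-0.085,120],[0,0,0,0,-0.255,-0.085,120],[0,0,0,0,-0.255,-0.085,255],[0,0,0,0,-0.255,-0.085,255],[0,0,0,0,-0.255,-0.085,255],[0,0,0,0,-0.255,-0.085,255],[0,0,0,0,-0.255,-0.085,255],[0,0,0,0,-0.255,-0.085,255]]])

```text
clock: 48.45
tcp_pos: [606.1, 166.6, 113.1]
tcp_rot: [0.728, 0.685, 0.001, 0.0]
force: [3.4, -0.1, -1.3]
gripper_width: 11.8
grasp_force: 20.0
```

Run:
```python
from h import *
o=robot.observe();p=o['tcp_pos'];q=own(p);print(q,p[2])
plan([(*U(67,q[1]),p[2],-3.7)])
```

```text
[   0.84898599 -101.97430341] 113.06146856877224
[0.0, -0.0, 0.001, -0.001, 0.265, 0.0] mm 66 deg 0
```

apply_moves(rows=[[[0,0,0,0,0.05,0,255],[0,0,0,0,0.1,0,255],[0,0,0,0,0.15,0,255],[0,0,0,0,0.2,0,255],[0,0,0,0,0.25,0,255],[0,0,0,0,0.268,0,255],[0,0,0,0,0.268,0,255],[0,0,0,0,0.268,0,255],[0,0,0,0,0.268,0,255]]])

```text
clock: 49.58
tcp_pos: [671.1, 162.7, 113.0]
tcp_rot: [0.728, 0.685, -0.001, -0.001]
force: [-7.2, 0.4, 5.6]
gripper_width: 11.9
grasp_force: 20.0
```

apply_moves(rows=[[[0,0,0,0,0,0,120],[0,0,0,0,0,0,120],[0,0,0,0,0,0,120],[0,0,0,0,0,-0.2,120],[0,0,0,0,0,-0.4,120],[0,0,0,0,0,-0.7,120],[0,0,0,0.5,0,-0.8,120],[0,0,0,0.8,0,-0.8,120],[0,0,0,-0.8,0,-0.8,120],[0,0,0,-0.8,0,-0.8,120],[0,0,0,-0.8,0,-0.8,120],[0,0,0,-0.8,0,-0.8,120],[0,0,0,-0.8,0,-0.8,120],[0,0,0,-0.8,0,-0.8,120],[0,0,0,-0.8,0,-0.8,120],[0,0,0,-0.8,0,-0.8,120]]])

```text
clock: 51.58
tcp_pos: [660.3, -35.6, 312.7]
tcp_rot: [0.728, 0.686, 0.0, -0.0]
force: [-0.2, 0.4, 0.4]
gripper_width: 50.3
grasp_force: 0.0
```

Run:
```python
from h import *
o=robot.observe();print(o['tcp_pos'],o['force'])
save('top','t12.png',(150,100,400,280),3)
```

```text
[660.31218288 -35.6079064  312.70256263] [-0.22104924  0.36991082  0.43997514]
```

View pics/t12.png

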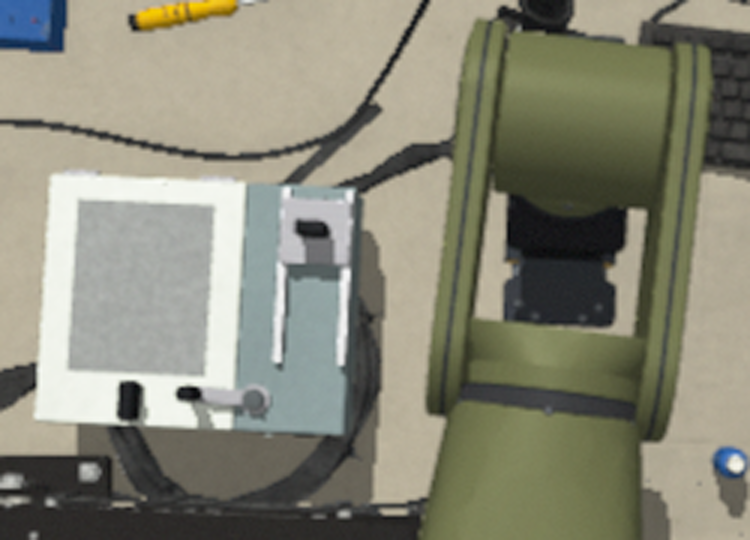

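The lid is shut, the latch lies over it (knob at 188,393), the cover is back at its original place (313,228), and the arm is clear of everything.

```bash
python3 -c "
from plant import robot
print(robot.sign_off())"
```

```text
the job is handed in; nothing more can be done
None
```

I put both yellow screwdrivers flat in the chamber, shut and latched the lid, pressed the start button all the way down and slid the cover fully back; the lid was opened to about 1.65 rad rather than the full 1.85, and the job is handed in, but sign-off gave no verdict.

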